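# Lock the retaining bar across the sloping reading stand

### The job

Pick up the loose retaining bar by its yellow grip and lay it flat across the two end supports of the sloping reading stand, over the test cassettes: lower it into both seats before you let go, do not drop it in. Then swing the red keeper fully home across the end of the bar so that it is locked in. Leave the pot, the timer and the loose lid where they are.

Things in the scene. Friction and masses are not known exactly. Their poses are not given: they have to be found in the camera images.
- bar: (All sizes here in mm.) Retaining bar: bright aluminium, 180 long (own y) x 24 wide (x) x 12 thick (z), 0.18 kg, with a yellow grip block 64 long (y) x 24 wide x 24 high on the middle of its top (36 high over all). Origin: centre of its underside; z up through the grip. At first it lies loose, grip up, on the grey riser (a low table top at z = 85 over the pots). Either end may go either way.
- rest: (mm) Sloping part of the fixed blue stand. Origin: where the centre of the seated bar's underside belongs, 49 above the riser. x: up the slope, 30 degrees above level (the stand is turned 25 to 52 degrees clockwise from facing the robot). y: left, along the seated bar. z: square out of the slope, leaning back. The board with two fixed cassettes is 5 to 10 below the seated bar.
- seat_left (a point): (mm) Middle of the left grey support's flat seat: x 0, y 78, z 0 of rest (the right one: y -78). Seats span |y| = 65 to 91. Yellow lips 11 high along both sides, 30 apart at the seat and 35 at their tops, leave the bar about 3 play each way in x; end cheeks at |y| = 95, 20 high, leave 5 each way in y.
- lamp (a point): (mm) Middle of the white lamp head (18 x 130 x 50) over the slope, at x 110, y 0, z 115 of rest. It blocks a gripper that comes straight down on the middle of the stand, but not one that is tilted to come down square to the slope.
- keeper (a joint): (mm, rad) Red keeper, a flat arm 17 wide, 61 long, that swings parallel to the slope on the right support, 2.5 above the seated bar. 0: points square outward (-y of rest), clear of the seat. Grows as it swings towards -x of rest, to the stop at 1.571 across the bar's right end: locked. Range from -0.45. Light friction (2 N at the knob) holds it; a bar not down in its seat blocks it.
- knob (a point): (mm) On the axis of the keeper's red round knob (16 diameter, 32 tall, square to the slope, 45 from the pivot), 16 below its top and 35.5 above the seats along z of rest.
- keeper_pivot (a point): (mm) Keeper's pivot, beside the right seat: x 30, y -78, z 14.5 of rest; axis along z of rest.
- pot: (mm) Bystander: lidded sample pot, 61 diameter x 56 high, origin under its centre.
- timer: (mm) Bystander: small pale bench timer, 62 x 62 x 20, origin under its centre.
- lid: (mm) Bystander: loose white pot lid, 61 diameter x 15 high, origin under its centre.

How it is judged:
On the way, in this order (a step that is already met when the one before it is completed fails the run):
1. the bar is lowered into the seats still held in the fingers (within 12 mm of its place, lying along the slope), the keeper open (x of bar in the frame of rest between -0.012 and 0.012 m and y of bar in the frame of rest between -0.012 and 0.012 m and z of bar in the frame of rest between -0.012 and 0.012 m and angle between the y axis of bar and the y axis of rest, either way round below 0.2 rad and angle between the z axis of bar and the z axis of rest, either way round below 0.2 rad and contact force between the fingers and bar above 0.5 N and value of joint keeper below 0.6 rad), for 0.05 s.
2. the bar lies seated on both supports, let go, the keeper still open (x of bar in the frame of rest between -0.007 and 0.007 m and y of bar in the frame of rest between -0.009 and 0.009 m and z of bar in the frame of rest between -0.003 and 0.003 m and angle between the y axis of bar and the y axis of rest, either way round below 0.07 rad and angle between the z axis of bar and the z axis of rest, either way round below 0.07 rad and contact force between the fingers and bar below 0.1 N and value of joint keeper below 0.6 rad), for 0.2 s.
At the end, for the whole second after the job is handed in: The bar rests in both seats (underside within 3 mm of the seats' height, centre within 7 mm across and 9 mm along, lined up within 4 degrees) and the keeper is turned home over its end (joint above 1.4 rad), all at rest (x of bar in the frame of rest between -0.007 and 0.007 m and y of bar in the frame of rest between -0.009 and 0.009 m and z of bar in the frame of rest between -0.003 and 0.003 m and angle between the y axis of bar and the y axis of rest, either way round below 0.07 rad and angle between the z axis of bar and the z axis of rest, either way round below 0.07 rad and value of joint keeper above 1.4 rad and linear speed of bar below 0.02 m/s); the robot touches nothing.
It fails at once if pot, timer or loose lid shifted by more than 40 mm (distance of any of pot, timer, lid from where it was at the start of the episode above 0.04 m).
It also fails if it takes over 56 s, if anything falls off the work surface, if the arm or the gripper's body presses on something with over 40 N, if the wrist force passes 120 N, or if a joint passes its speed limit or range.

### The arm

A 6-joint arm with a two-finger parallel gripper is mounted at the origin on a cart in front of the work surface, level with it; the furniture and walls round the work are solid. World frame = base frame: x ahead of the robot, y to its left, z up, the work surface at z = 0. Lengths are in m, angles in rad, forces in N, time in s.
With the tool pointing down it reaches from about 0.425 to 0.95 m from the base axis. Payload 3.5 kg.
Tool frame: the origin (TCP) lies midway between the tips of the shut fingers; the grasp point (between the pads) lies 19 mm behind it; z points along the fingers, y is the line along which they close (so a half turn about z gives the same grasp; the last joint's range is limited). The gripper opens to 85 mm and grips with 20 to 120 N. Pads are 22 mm wide; open, the fingers measure 114 mm over their backs; the gripper's body (76 mm by 85 mm) begins 54 mm behind the grasp point. The pads swing forward as they close: fully open they stand 13 mm farther back than shut.
Start: joints at [-1.332, 0.286, 1.577, -0, 1.279, -0.15], TCP at [0.256, -0.625, 0.231] pointing down, gripper open.
Joint ranges: [-2.77, 2.77], [-0.9, 2.22], [0.21, 2.48], [-1.53, 4.67], [0.24, 2.81], [-2.84, 2.84]. Speed limits (rad/s): [2.79, 2.79, 3.14, 3.14, 3.14, 3.14].

### API

Orientations are given as a unit quaternion [x, y, z, w].
In Python, from plant import get_state, read_camera, ctrl gives the robot as it stands.
- The arm moves only by the shell command python3 -m crank 'ROWS' [FORCE]. ROWS is JSON, a list of rows, each a list of 3 entries, a list of its own where there are three numbers: the shift along the tool's x, y, z in mm, then the turn about the tool's z in degrees, then the closure in counts, from 0 (fully open) to 255 (shut). In form: [[[tx, ty, tz], yaw, claw], ...]. A call has 1 to 10 rows; each row is the pose to reach, as a shift and turn from the pose commanded when the call began, along the tool's axes at that moment; what a row does not reach only later rows make up. A row lasts 1/10 s, in which the tool goes at most 50 mm and 8.59 degrees, less where a joint would pass 70% of its speed; a pose out of reach is approached as far as the arm can. A call with a gripper value outside its range is refused whole. The fingers move at their own pace and stop on an object; FORCE is the grip in N (left out, the last holds). Time passes only in rows, so rows that repeat a pose let the fingers close. It gives the time, the measured TCP pose, the force, the opening and the grip force at its end, in the units of the state.
- get_state(): the state, without advancing time (a new reading comes with each control period).
- read_camera(name): name is "scene" or "top" or "wrist"; returns a dict with "frame" (384x512x3 uint8, blue, green, red), "range_z" (384x512 float32, m along the optical axis (not along the pixel's ray), 0 where there is no reading), "vfov" (degrees; the focal length in pixels is half the picture's height over the tangent of half this angle, whatever the lens; pixels are square), "cx", "cy" (the principal point, pixels), "origin" and "orientation" of the camera in the world. Camera axes: x right, y down, z forward; pixel columns grow to the right and rows downward; lengths in m; the calibration is good to about 2 mm. A picture is of the moment at which its call begins.
- ctrl.sign_off(): hands the job in; it is judged then, once.
The state is a dict: "time": time; "qpos": joint angles; "dq": joint speeds; "joint_efforts": joint torques, N m; "eef_pos": TCP position; "tcp_rot": TCP orientation; "contact_force": force on the tool from outside, world axes, zero at the start; "wrist_torque": the same for the moment, N m; "opening": opening from 0.0 (shut) to 1.0 (fully open); "finger_force": force on a finger pad.
Only numpy, scipy, OpenCV 4.12 (cv2) and the standard library are available. Lean on these libraries where they do the work, as an engineer would, in place of code of your own. Each camera call takes 0.05 s, during which the arm holds its last target. There are 200 camera calls.

## Working session

There is one attempt and no reset: what is moved stays moved. The work goes in short steps, Python scripts to look and compute and a shell command to move; the robot and the scene stay as the last step left them, time stands still between calls to the robot, and variables do not carry over. Pictures are saved under pics/ and viewed, at most 10 in all, crops included, and the job is handed in when it is done.

```bash
ls -la; mkdir -p pics; python3 -m crank 2>&1 | head -30; python3 - <<'E'
from plant import get_state, read_camera
import cv2
print(get_state())
for n in("scene","top","wrist"):
    c=read_camera(n); cv2.imwrite(f"pics/{n}0.png",c["frame"]); print(n,c["vfov"],c["cx"],c["cy"],c["origin"],c["orientation"])
E
```

```text
total 12
drwxr-xr-x  3 agent agent 4096 Dec  4 01:19 .
drwxr-xr-x 23 root  root  4096 Dec  4 01:19 ..
drwxr-xr-x  2 agent agent 4096 Dec  4 01:19 pics
invalid input
{'time': 0.0, 'qpos': array([-1.33197099e+00,  2.87215983e-01,  1.57821841e+00,  5.20294174e-06,
        1.27861553e+00, -1.50053119e-01]), 'dq': array([-0.00167172,  0.0002445 ,  0.00141405,  0.00045057, -0.00099694,
       -0.00118006]), 'joint_efforts': array([ 7.83209234e-04, -4.05972326e+01, -2.92629361e+01, -6.27047666e-05,
        5.78678344e-03, -8.12426691e-06]), 'eef_pos': array([ 0.25575977, -0.62393581,  0.22989123]), 'tcp_rot': array([ 9.81155579e-01,  1.93215477e-01, -5.20287146e-05, -1.22753836e-03]), 'contact_force': array([-0.41989903, -0.67240918, -0.28594335]), 'wrist_torque': array([ 0.03212794, -0.026173  ,  0.03269173]), 'finger_force': 0.0, 'opening': 0.9976650504091766}
scene 45.49035175864534 261.3793711446714 191.03462430707577 [0.25691762 0.52760954 0.93691955] [-0.28768883  0.87949517 -0.36097067  0.11586009]
top 43.963724680883914 253.6538525654458 189.0962241559597 [ 0.53675788 -0.02509931  1.21751284] [ 0.70685203 -0.70550307  0.03629633 -0.03616893]
wrist 70.0449136270126 253.8818792405425 190.11182241700402 [ 0.32620919 -0.59540845  0.3734801 ] [ 0.82101584 -0.55080477 -0.08459214  0.12406153]
```

View pics/top0.png

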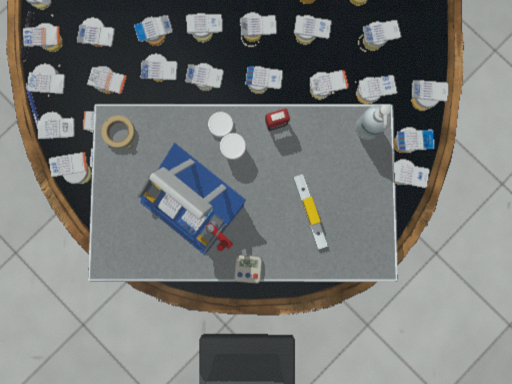

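View pics/scene0.png

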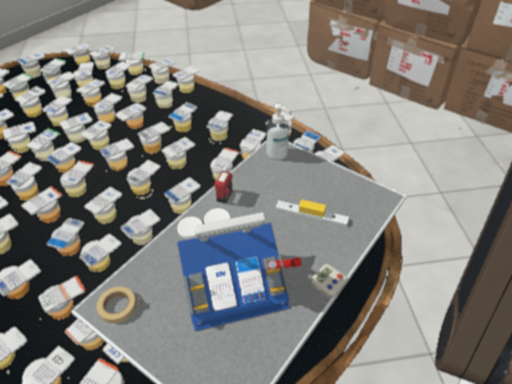

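```bash
cat > h.py <<'E'
import numpy as np, cv2
from plant import get_state, read_camera
from scipy.spatial.transform import Rotation as R
def cam(n):
    c=read_camera(n); f=192/np.tan(np.radians(c["vfov"]/2))
    v,u=np.mgrid[0:384,0:512]; z=c["range_z"].astype(float)
    p=np.stack([(u-c["cx"])/f*z,(v-c["cy"])/f*z,z],-1)
    c["P"]=p@R.from_quat(c["orientation"]).as_matrix().T+np.array(c["origin"])
    c["f"]=f; c["hsv"]=cv2.cvtColor(c["frame"],cv2.COLOR_BGR2HSV); return c
def proj(c,X):
    q=(np.atleast_2d(X)-c["origin"])@R.from_quat(c["orientation"]).as_matrix()
    return q[:,:2]/q[:,2:]*c["f"]+[c["cx"],c["cy"]]
def mask(c,h0,h1,s,v): 
    h=c["hsv"]; return (h[...,0]>=h0)&(h[...,0]<=h1)&(h[...,1]>s)&(h[...,2]>v)&(c["range_z"]>0)
E
python3 - <<'E'
from h import *
s=get_state(); T=R.from_quat(s["tcp_rot"])
c=cam("wrist"); print("wristcam in tool mm",(T.inv().apply(c["origin"]-s["eef_pos"])*1000).round(), "view",T.inv().apply(R.from_quat(c["orientation"]).apply([0,0,1])).round(2))
print("tool x,y",T.as_matrix()[:,:2].T.round(2))
for n in("top","scene"):
    c=cam(n)
    y=mask(c,20,35,150,120); k,l,st,ce=cv2.connectedComponentsWithStats(y.astype(np.uint8))
    for i in range(1,k):
        if st[i,4]>8: print(n,"yellow",ce[i].round(),st[i,4],np.median(c["P"][l==i],0).round(4),c["P"][l==i].std(0).round(3))
    b=mask(c,105,125,120,50); print("blue",b.sum(),c["P"][b].mean(0).round(3))
    r=mask(c,0,6,150,100); k,l,st,ce=cv2.connectedComponentsWithStats(r.astype(np.uint8))
    for i in range(1,k):
        if st[i,4]>20: print(n,"red",ce[i].round(),st[i,4],np.median(c["P"][l==i],0).round(4))
    if n=="top":
        for nm,(u,v) in dict(bar=(311,211),barend1=(301,181),barend2=(321,242),timer=(249,269),pot=(220,124),lid=(232,146),bottle=(374,121),redbox=(278,119),tape=(118,131),riser=(280,200)).items(): print(nm,c["P"][v,u].round(3))
        cv2.imwrite("pics/topc.png",cv2.resize(c["frame"][130:265,125:270],None,fx=4,fy=4,interpolation=cv2.INTER_CUBIC))
E
```

```text
wristcam in tool mm [  76.   -0. -143.] view [-0.3  -0.    0.95]
tool x,y [[ 0.93  0.38  0.  ]
 [ 0.38 -0.93 -0.  ]]
top yellow [151. 198.] 23 [0.6275 0.2099 0.1318] [0.003 0.004 0.003]
top yellow [311. 211.] 269 [ 0.5993 -0.1578  0.1206] [0.017 0.008 0.002]
top yellow [200. 238.] 16 [0.5366 0.0968 0.1306] [0.004 0.003 0.002]
blue 2956 [0.648 0.107 0.145]
top red [286. 114.] 24 [ 0.8191 -0.0987  0.1533]
top red [272. 120.] 53 [ 0.805  -0.0621  0.1531]
top red [224. 239.] 66 [0.5356 0.0419 0.1648]
top red [220. 247.] 21 [0.5175 0.0467 0.1917]
bar [ 0.599 -0.158  0.118]
barend1 [ 0.672 -0.138  0.096]
barend2 [ 0.528 -0.183  0.096]
timer [ 0.465 -0.015  0.099]
pot [0.809 0.056 0.098]
lid [0.747 0.025 0.139]
bottle [ 0.792 -0.288  0.198]
redbox [ 0.807 -0.08   0.154]
tape [0.794 0.304 0.085]
riser [ 0.627 -0.088  0.088]
scene yellow [312. 208.] 269 [ 0.5991 -0.1536  0.1185] [0.017 0.009 0.005]
scene yellow [272. 271.] 23 [0.5583 0.0737 0.1519] [0.005 0.005 0.002]
scene yellow [197. 287.] 28 [0.6546 0.1942 0.1513] [0.004 0.006 0.002]
scene yellow [277. 289.] 30 [0.5317 0.0914 0.1323] [0.005 0.006 0.002]
scene yellow [201. 306.] 32 [0.6304 0.2147 0.1322] [0.004 0.006 0.002]
blue 4903 [0.632 0.117 0.141]
scene red [219. 184.] 40 [ 0.8087 -0.0575  0.1513]
scene red [292. 262.] 114 [0.5296 0.047  0.167 ]
scene red [278. 264.] 21 [0.5507 0.06   0.1633]
```

View pics/topc.png

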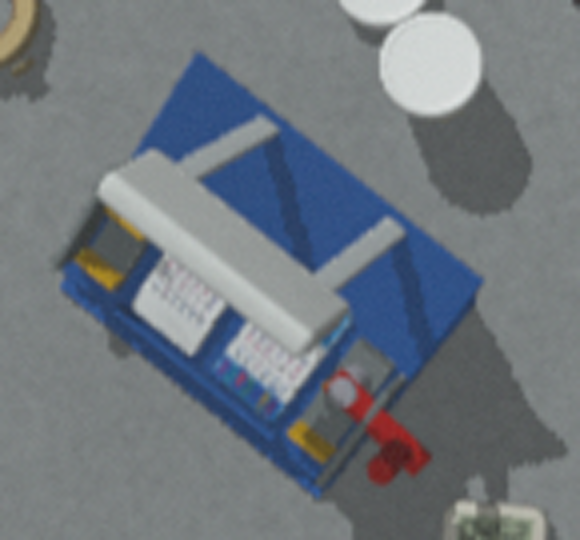

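The crop shows the stand with the lamp above its middle. The right seat is at about (320,410), the keeper points outward with its knob at (390,460), and the timer is below right. A quick test will show how the controller treats poses near the edge of reach.

```bash
python3 -m crank '[[[489,195,0],0,0],[[489,195,0],0,0],[[489,195,0],0,0],[[489,195,0],0,0],[[489,195,0],0,0],[[489,195,0],0,0],[[489,195,0],0,0],[[489,195,0],0,0],[[489,195,0],0,0],[[489,195,0],0,0]]' 20; python3 -m crank '[[[489,195,0],0,0],[[489,195,0],0,0]]'; python3 -c "
from h import *
s=get_state();print(s['time'],s['eef_pos'],R.from_quat(s['tcp_rot']).as_matrix().round(3).tolist(),s['qpos'])"
```

```text
time: 1.3
eef_pos: [0.7462, -0.6199, 0.2316]
tcp_rot: [0.981, 0.194, 0.0, -0.0]
contact_force: [1.0, -1.3, 0.2]
opening: 0.999
finger_force: 0.0
time: 1.5
eef_pos: [0.7979, -0.5858, 0.1994]
tcp_rot: [0.981, 0.193, -0.0, -0.002]
contact_force: [-0.6, 0.5, -4.8]
opening: 1.002
finger_force: 0.0
1.5 [ 0.79787232 -0.58584434  0.19937479] [[0.925, 0.379, -0.001], [0.379, -0.925, 0.004], [0.001, -0.004, -1.0]] [-0.73611459  1.21446081  0.226255    0.00260284  1.70437961  0.44632367]
```

```bash
python3 -m crank '[[[-20,-50,-60],-8,0],[[-21,-473,-60],-85,0],[[-21,-473,-60],-85,0],[[-21,-473,-60],-85,0],[[-21,-473,-60],-85,0],[[-21,-473,-60],-85,0],[[-21,-473,-60],-85,0],[[-21,-473,-60],-85,0],[[-21,-473,-60],-85,0],[[-21,-473,-60],-85,0]]'; python3 -m crank '[[[0,0,0],0,0],[[0,0,0],0,0],[[0,0,0],0,0]]'; cat > bar.py <<'E'
from h import *
s=get_state(); T=R.from_quat(s["tcp_rot"])
print(s["eef_pos"].round(4), T.as_matrix().round(3).tolist())
c=cam("wrist"); cv2.imwrite("pics/wb.png",c["frame"])
P=c["P"]; y=mask(c,20,35,130,100)
k,l,st,ce=cv2.connectedComponentsWithStats(y.astype(np.uint8)); i=1+np.argmax(st[1:,4]); m=l==i
q=P[m]; top=q[q[:,2]>np.percentile(q[:,2],90)-.006]
(cx,cy),(w,h),a=cv2.minAreaRect((top[:,:2]*1000).astype(np.float32)); 
bx=cv2.boxPoints(((cx,cy),(w,h),a)); e=[bx[1]-bx[0],bx[2]-bx[1]]; e=max(e,key=np.linalg.norm)
if e[0]<0:e=-e
ang=np.degrees(np.arctan2(e[1],e[0])); print("grip top centre",cx,cy,top[:,2].mean(),"size",w,h,"axis deg",ang,ce[i])
tx=np.degrees(np.arctan2(*T.as_matrix()[1::-1,0])); print("tool x yaw",tx,"turn needed (tool z)",((tx-(ang+90))+90)%180-90)
E
python3 bar.py
```

```text
time: 2.5
eef_pos: [0.6039, -0.166, 0.273]
tcp_rot: [0.608, 0.794, 0.001, 0.015]
contact_force: [-0.8, -0.1, 1.3]
opening: 1.002
finger_force: 0.0
time: 2.8
eef_pos: [0.6047, -0.1684, 0.2717]
tcp_rot: [0.611, 0.792, 0.001, 0.014]
contact_force: [-0.1, -1.3, -0.3]
opening: 0.995
finger_force: 0.0
[ 0.6047 -0.1684  0.2717] [[-0.253, 0.967, 0.023], [0.967, 0.254, -0.016], [-0.021, 0.018, -1.0]]
grip top centre 600.7395629882812 -158.49874877929688 0.1216796320958761 size 60.753639221191406 22.1191463470459 axis deg 18.621378 [249.93456376 163.54446309]
tool x yaw 104.67944624700738 turn needed (tool z) -3.9419297905902795
```

View pics/wb.png

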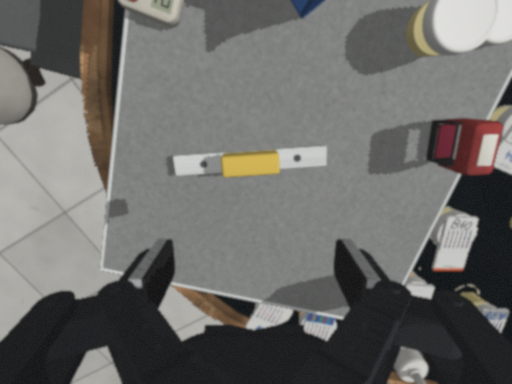

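The wrist view shows the bar lying flat, its grip centred at (250,164), well aligned with the fingers. I'll grip it by the grip's two ends (64 mm), so the bar can still settle about its long axis.

```bash
python3 -m crank '[[[18,-5,50],-4,0],[[18,-5,100],-4,0],[[18,-5,130],-4,0],[[18,-5,150],-4,0],[[18,-5,165],-4,0],[[18,-5,178],-4,0],[[18,-5,178],-4,0],[[18,-5,178],-4,0]]' 40; python3 -m crank '[[[0,0,0],0,120],[[0,0,0],0,120],[[0,0,0],0,120],[[0,0,0],0,120],[[0,0,0],0,120]]'; python3 -m crank '[[[0,0,-40],0,120],[[0,0,-80],0,120],[[0,0,-120],0,120],[[0,0,-120],0,120]]'
```

```text
time: 3.65
eef_pos: [0.5982, -0.1543, 0.0919]
tcp_rot: [0.583, 0.813, -0.0, 0.012]
contact_force: [-0.3, 0.7, 0.9]
opening: 0.996
finger_force: 0.0
time: 4.15
eef_pos: [0.5987, -0.1541, 0.0932]
tcp_rot: [0.582, 0.813, 0.0, 0.013]
contact_force: [0.9, 1.3, 5.6]
opening: 0.738
finger_force: 46.3
time: 4.55
eef_pos: [0.5982, -0.1532, 0.2185]
tcp_rot: [0.582, 0.813, 0.001, 0.018]
contact_force: [0.2, -0.4, -0.3]
opening: 0.737
finger_force: 45.5
```

```bash
python3 -m crank '[[[-20,-5,-60],-5,120],[[-60,-10,-60],-13,120],[[-379,-59,-60],-32.5,120],[[-379,-59,-60],-32.5,120],[[-379,-59,-60],-32.5,120],[[-379,-59,-60],-32.5,120],[[-379,-59,-60],-32.5,120],[[-379,-59,-60],-32.5,120],[[-379,-59,-60],-32.5,120],[[-379,-59,-60],-32.5,120]]'; cat > st.py <<'E'
from h import *
s=get_state(); M=R.from_quat(s["tcp_rot"]).as_matrix(); H=np.radians(-38.65)
xh=np.array([np.cos(H),np.sin(H),0]); yh=np.array([-np.sin(H),np.cos(H),0]); z=M[:,2]
print("t",s["time"],"p",s["eef_pos"].round(4),"tilt fwd %.1f lat %.1f"%(np.degrees(np.arctan2(z@xh,-z[2])),np.degrees(np.arcsin(z@yh))),"toolx.yh %.1f deg"%np.degrees(np.arcsin(M[:,0]@yh)),"q",s["qpos"].round(3),"open",round(s["opening"],3),"F",s["contact_force"].round(1))
E
python3 st.py
```

```text
time: 5.55
eef_pos: [0.6581, -0.5326, 0.2725]
tcp_rot: [0.334, 0.943, -0.003, 0.009]
contact_force: [0.1, 0.3, -2.2]
opening: 0.742
finger_force: 45.4
t 5.55 p [ 0.6581 -0.5326  0.2725] tilt fwd 1.1 lat 0.0 toolx.yh 0.3 deg q [-0.801  0.648  1.012  0.003  1.463 -1.691] open 0.742 F [ 0.1  0.3 -2.2]
```

```bash
python3 -m crank '[[[-45,0,0],0,120],[[-90,0,0],0,120]]' >/dev/null; python3 st.py; python3 -m crank '[[[-50,0,0],0,120]]'>/dev/null; python3 st.py; python3 -m crank '[[[-50,0,0],0,120]]'>/dev/null; python3 st.py;  python3 -m crank '[[[-50,0,0],0,120]]'>/dev/null; python3 st.py; python3 -m crank '[[[-50,0,0],0,120]]'>/dev/null; python3 st.py; python3 -m crank '[[[0,0,0],0,120],[[0,0,0],0,120]]'>/dev/null; python3 st.py
```

```text
t 5.75 p [ 0.727  -0.5816  0.2757] tilt fwd 0.9 lat 0.1 toolx.yh 0.1 deg q [-0.784  0.907  0.608  0.004  1.612 -1.679] open 0.737 F [ 2.4 -1.   0.7]
t 5.85 p [ 0.7513 -0.6013  0.279 ] tilt fwd 1.2 lat 0.1 toolx.yh 0.0 deg q [-0.781  1.041  0.381  0.004  1.698 -1.676] open 0.739 F [ 1.2 -1.5 -0.4]
t 5.95 p [ 0.7684 -0.6151  0.2731] tilt fwd 2.5 lat 0.1 toolx.yh 0.0 deg q [-0.779  1.149  0.21   0.006  1.74  -1.674] open 0.745 F [ 32.6 -26.2  64. ]
t 6.05 p [ 0.7739 -0.619   0.2455] tilt fwd 2.5 lat 0.2 toolx.yh 0.0 deg q [-0.779  1.168  0.226  0.009  1.704 -1.673] open 0.741 F [ 0.5 -0.2 -6.7]
t 6.15 p [ 0.7817 -0.6254  0.2458] tilt fwd 4.8 lat 0.2 toolx.yh 0.0 deg q [-0.779  1.171  0.22   0.011  1.667 -1.673] open 0.734 F [ 0.1 -1.  -1. ]
t 6.35 p [ 0.7819 -0.6262  0.2569] tilt fwd 5.5 lat 0.1 toolx.yh 0.1 deg q [-0.779  1.165  0.212  0.011  1.67  -1.673] open 0.742 F [-0.4 -0.1 -1. ]
```

```bash
for i in 1; do python3 -m crank '[[[-30,0,0],0,120]]'>/dev/null; python3 st.py; python3 -m crank '[[[-30,0,0],0,120]]'>/dev/null; python3 st.py;  python3 -m crank '[[[-30,0,0],0,120],[[-30,0,0],0,120]]'>/dev/null; python3 st.py; python3 -m crank '[[[-30,0,-30],0,120],[[-30,0,-30],0,120]]'>/dev/null; python3 st.py; done
```

```text
t 6.45 p [ 0.7861 -0.6302  0.2574] tilt fwd 6.8 lat 0.0 toolx.yh 0.1 deg q [-0.779  1.166  0.21   0.013  1.648 -1.672] open 0.739 F [-0.  -0.3 -1.5]
t 6.55 p [ 0.7901 -0.6338  0.253 ] tilt fwd 7.7 lat 0.0 toolx.yh 0.1 deg q [-0.779  1.171  0.21   0.015  1.627 -1.672] open 0.738 F [-0.1 -0.5  0.2]
t 6.75 p [ 0.7934 -0.6368  0.2469] tilt fwd 8.4 lat 0.0 toolx.yh 0.1 deg q [-0.78   1.177  0.212  0.016  1.608 -1.672] open 0.738 F [ 0.1 -0.8 -1.1]
t 6.95 p [ 0.7914 -0.6353  0.2802] tilt fwd 9.8 lat 0.0 toolx.yh 0.1 deg q [-0.781  1.145  0.21   0.018  1.616 -1.672] open 0.736 F [-0.4  0.3  0. ]
```

```bash

python3 -m crank '[[[-50,0,0],0,120]]'>/dev/null; python3 st.py; python3 -m crank '[[[-50,0,0],0,120]]'>/dev/null; python3 -m crank '[[[-50,0,0],0,120]]'>/dev/null; python3 st.py;  python3 -m crank '[[[-50,0,-20],0,120]]'>/dev/null; python3 -m crank '[[[-50,0,-20],0,120]]'>/dev/null; python3 st.py;  python3 -m crank '[[[-50,0,0],0,120]]'>/dev/null; python3 -m crank '[[[-50,0,0],0,120]]'; python3 st.py
```

```text
t 7.05 p [ 0.7979 -0.6404  0.2761] tilt fwd 11.4 lat 0.0 toolx.yh 0.1 deg q [-0.78   1.15   0.21   0.021  1.583 -1.672] open 0.736 F [ 0.6 -0.7 -2.5]
t 7.25 p [ 0.8099 -0.6501  0.2705] tilt fwd 14.5 lat 0.0 toolx.yh 0.1 deg q [-0.78   1.159  0.21   0.027  1.521 -1.672] open 0.737 F [ 0.  -0.3 -2.2]
t 7.45 p [ 0.8118 -0.6517  0.3055] tilt fwd 17.3 lat 0.0 toolx.yh 0.1 deg q [-0.781  1.126  0.211  0.032  1.504 -1.673] open 0.739 F [-0.1  0.1 -0.9]
time: 7.65
eef_pos: [0.8222, -0.6599, 0.3135]
tcp_rot: [0.326, 0.928, -0.059, 0.17]
contact_force: [0.3, -0.2, -1.3]
opening: 0.737
finger_force: 46.4
t 7.65 p [ 0.8222 -0.6599  0.3135] tilt fwd 20.8 lat -0.0 toolx.yh 0.1 deg q [-0.781  1.123  0.21   0.038  1.448 -1.673] open 0.737 F [ 0.3 -0.2 -1.3]
```

```bash

python3 -m crank '[[[-50,0,0],0,120]]'>/dev/null; python3 -m crank '[[[-50,0,0],0,120]]'>/dev/null; python3 -m crank '[[[-50,0,0],0,120]]'>/dev/null; python3 st.py;  python3 -m crank '[[[-50,0,0],0,120]]'>/dev/null; python3 -m crank '[[[-40,0,0],0,120]]'; python3 st.py
```

```text
t 7.95 p [ 0.8349 -0.6703  0.3268] tilt fwd 25.3 lat 0.0 toolx.yh 0.1 deg q [-0.782  1.117  0.21   0.047  1.375 -1.675] open 0.738 F [ 0.1  0.3 -1.4]
time: 8.15
eef_pos: [0.8409, -0.6751, 0.343]
tcp_rot: [0.322, 0.915, -0.08, 0.23]
contact_force: [0.1, 0.0, -1.6]
opening: 0.738
finger_force: 46.4
t 8.15 p [ 0.8409 -0.6751  0.343 ] tilt fwd 28.2 lat -0.0 toolx.yh 0.1 deg q [-0.782  1.106  0.21   0.052  1.336 -1.676] open 0.738 F [ 0.1  0.  -1.6]
```

```bash

python3 -m crank '[[[-40,0,0],0,120]]'>/dev/null; python3 -m crank '[[[0,0,0],0,120],[[0,0,0],0,120]]'>/dev/null; python3 st.py
cat > go.py <<'E'
# tool-axis shift from the present TCP to a TCP goal given in the rest frame (mm)
from h import *
import sys
H=np.radians(-38.65); O=np.array([.597,.141,.134])
xh=np.array([np.cos(H),np.sin(H),0]); Y=np.array([-np.sin(H),np.cos(H),0]); up=np.array([0,0,1.])
B=np.stack([xh*np.cos(np.pi/6)+up*.5,Y,-xh*.5+up*np.cos(np.pi/6)],1)
s=get_state(); M=R.from_quat(s["tcp_rot"]).as_matrix()
now=(s["eef_pos"]-O)@B*1000
print("TCP in rest",now.round(1),"tool x,z in rest",(B.T@M[:,0]).round(3),(B.T@M[:,2]).round(3),"F",s["contact_force"].round(1),"open",round(s["opening"],3))
if len(sys.argv)>3:
    g=np.array(sys.argv[1:4],float); print("goal world",(O+B@g/1000).round(3),"shift tool mm",(M.T@B@(g-now)).round(1))
E
python3 go.py 0 0 150
```

```text
t 8.45 p [ 0.8429 -0.6766  0.3507] tilt fwd 29.3 lat -0.0 toolx.yh 0.1 deg q [-0.782  1.1    0.211  0.054  1.322 -1.676] open 0.738 F [-0.2 -0.6 -1.7]
TCP in rest [ 716.9 -484.9 -163.6] tool x,z in rest [-1.     0.002  0.012] [-0.012 -0.    -1.   ] F [-0.2 -0.6 -1.7] open 0.738
goal world [0.538 0.188 0.264] shift tool mm [ 721.6  483.5 -304.9]
```

```bash
python3 go.py 40 -160 120
```

```text
TCP in rest [ 716.9 -484.9 -163.6] tool x,z in rest [-1.     0.002  0.012] [-0.012 -0.    -1.   ] F [-0.2 -0.6 -1.7] open 0.738
goal world [0.477 0.032 0.258] shift tool mm [ 680.9  323.6 -275.4]
```

```bash
python3 -m crank '[[[15,7,-6],0,120],[[50,24,-20],0,120],[[90,43,-36],0,120],[[130,62,-52],0,120],[[170,81,-68],0,120],[[210,100,-84],0,120],[[250,119,-100],0,120],[[290,138,-116],0,120],[[325,154,-130],0,120],[[340,160,-138],0,120]]'; python3 st.py; python3 go.py 40 -160 120
```

```text
time: 9.45
eef_pos: [0.6575, -0.3202, 0.303]
tcp_rot: [0.32, 0.913, -0.082, 0.237]
contact_force: [0.5, -0.4, -2.5]
opening: 0.742
finger_force: 46.5
t 9.45 p [ 0.6575 -0.3202  0.303 ] tilt fwd 29.1 lat 0.1 toolx.yh 0.0 deg q [-0.576  0.124  1.692 -0.064  0.821 -1.44 ] open 0.742 F [ 0.5 -0.4 -2.5]
TCP in rest [ 374.9 -322.4  -21.3] tool x,z in rest [-1.     0.     0.016] [-0.016  0.001 -1.   ] F [ 0.5 -0.4 -2.5] open 0.742
goal world [0.477 0.032 0.258] shift tool mm [ 337.1  162.5 -135.8]
```

```bash
python3 -m crank '[[[15,7,-6],0,120],[[50,24,-20],0,120],[[90,43,-36],0,120],[[130,62,-52],0,120],[[168,81,-68],0,120]]' >/dev/null; python3 st.py; python3 go.py 40 -160 120
```

```text
t 9.95 p [ 0.5683 -0.1467  0.2812] tilt fwd 29.3 lat 0.0 toolx.yh 0.2 deg q [-0.361 -0.175  2.025 -0.209  0.813 -1.147] open 0.739 F [ 0.6  0.2 -1.5]
TCP in rest [ 209.8 -242.6   48.8] tool x,z in rest [-1.     0.003  0.013] [-0.013  0.    -1.   ] F [ 0.6  0.2 -1.5] open 0.739
goal world [0.477 0.032 0.258] shift tool mm [171.   82.2 -69. ]
```

```bash
python3 -m crank '[[[30,14,-12],0,120],[[65,31,-26],0,120],[[100,48,-40],0,120],[[130,63,-54],0,120],[[155,75,-63],0,120],[[171,82,-69],0,120],[[171,82,-69],0,120]]' >/dev/null; python3 st.py; python3 go.py 0 0 80
```

```text
t 10.65 p [0.4773 0.0321 0.2578] tilt fwd 29.2 lat 0.1 toolx.yh -0.0 deg q [ 0.018 -0.372  2.222 -0.399  0.923 -0.696] open 0.739 F [ 0.  -0.6 -1.5]
TCP in rest [  39.8 -159.8  120. ] tool x,z in rest [-1.    -0.001  0.013] [-0.013  0.002 -1.   ] F [ 0.  -0.6 -1.5] open 0.739
goal world [0.566 0.166 0.203] shift tool mm [ 39.2 159.8  40.9]
```

```bash
python3 -m crank '[[[15,20,0],0,120],[[35,50,0],0,120],[[44,85,5],0,120],[[44,120,10],0,120],[[44,145,18],0,120],[[44,160,25],0,120],[[44,160,40],0,120],[[44,160,50],0,120],[[44,160,50],0,120]]' >/dev/null; python3 st.py; python3 go.py 0 0 20; cat > look.py <<'E'
import sys; from h import *
c=cam("scene"); u,v=230,275
cv2.imwrite(sys.argv[1],cv2.resize(c["frame"][200:335,160:330],None,fx=4,fy=4,interpolation=cv2.INTER_CUBIC))
H=np.radians(-38.65); O=np.array([.597,.141,.134])
xh=np.array([np.cos(H),np.sin(H),0]); Y=np.array([-np.sin(H),np.cos(H),0]); up=np.array([0,0,1.])
B=np.stack([xh*np.cos(np.pi/6)+up*.5,Y,-xh*.5+up*np.cos(np.pi/6)],1)
def rep(nm,m,n=8):
    k,l,st,ce=cv2.connectedComponentsWithStats(m.astype(np.uint8))
    for i in range(1,k):
        if st[i,4]>n: q=(c["P"][l==i]-O)@B*1000; print(nm,ce[i].round(),st[i,4],"med",np.median(q,0).round(1),"5%",np.percentile(q,5,0).round(1),"95%",np.percentile(q,95,0).round(1))
w=np.zeros((384,512),bool); w[200:335,160:330]=1
rep("yellow",mask(c,18,35,130,100)&w); rep("red",mask(c,0,6,150,80)&w)
E
python3 look.py pics/s1.png
```

```text
t 11.55 p [0.5666 0.1619 0.1906] tilt fwd 29.1 lat -0.2 toolx.yh 0.1 deg q [ 0.276  0.038  1.997 -0.545  0.875 -0.311] open 0.738 F [-0.3  0.6 -1.3]
TCP in rest [-3.6 -2.6 67.5] tool x,z in rest [-1.     0.002  0.015] [-0.015 -0.004 -1.   ] F [-0.3  0.6 -1.3] open 0.738
goal world [0.589 0.147 0.151] shift tool mm [-4.3  2.9 47.4]
yellow [201. 306.] 37 med [-18.7  77.5   8.7] 5% [-21.3  67.5  -0.8] 95% [-16.   88.1  11.7]
red [291. 262.] 99 med [  24.4 -115.8   29.1] 5% [  15.8 -124.    15.8] 95% [ 32.1 -97.6  80.9]
```

View pics/s1.png

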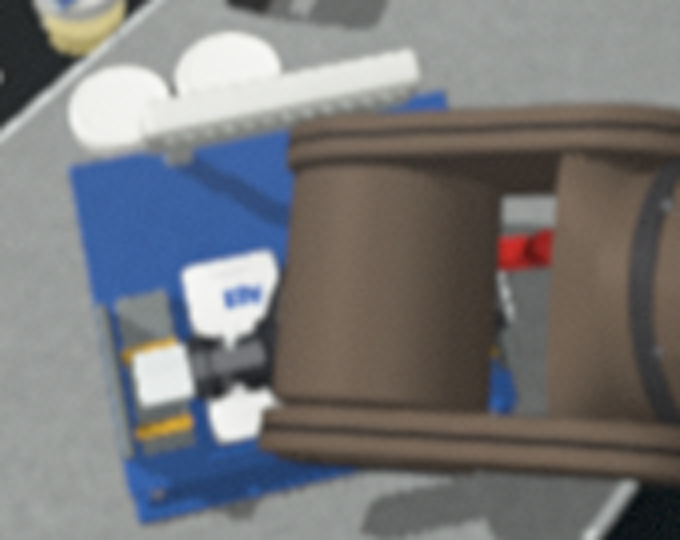

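The picture shows the bar's left end at crop (160,373) above the left seat at (160,395), with the arm hiding the middle. I'll measure that bar end in the rest frame.

```bash
cat > end.py <<'E'
exec(open("look.py").read().split("def rep")[0].replace('sys.argv[1]','"pics/e.png"'))
s=get_state(); t=(s["eef_pos"]-O)@B*1000
q=(c["P"]-O)@B*1000; d=q-t
m=(c["range_z"]>0)&(c["hsv"][...,1]<60)&(c["hsv"][...,2]>120)&(d[...,1]>52)&(d[...,1]<110)&(abs(d[...,0])<25)&(d[...,2]>-15)&(d[...,2]<12)
e=q[m]; print("TCP",t.round(1),"n",m.sum())
tp=e[e[:,2]>np.percentile(e[:,2],60)-3]
print("end pts med",np.median(tp,0).round(1),"5%",np.percentile(tp,4,0).round(1),"95%",np.percentile(tp,96,0).round(1))
A=np.c_[tp[:,0],tp[:,1],np.ones(len(tp))]; print("plane slopes dz/dx,dz/dy",np.linalg.lstsq(A,tp[:,2],rcond=None)[0].round(3))
E
python3 end.py
```

```text
TCP [-2.4 -1.6 69.4] n 178
end pts med [ 3.  75.7 69.8] 5% [-8.1 64.4 67.9] 95% [13.9 86.7 72.3]
plane slopes dz/dx,dz/dy [-2.8000e-02 -3.4000e-02  7.2558e+01]
```

```bash
python3 -m crank '[[[2,2.5,15],0,120],[[2,2.5,30],0,120],[[2,2.5,42],0,120],[[2,2.5,46],0,120],[[2,2.5,46],0,120],[[2,2.5,46],0,120]]' >/dev/null; python3 go.py -4.8 0.5 8.5; python3 end.py
```

```text
TCP in rest [-5.   2.1 23.9] tool x,z in rest [-1.     0.002  0.013] [-0.013  0.    -1.   ] F [ 1.1 -1.1 -1.2] open 0.738
goal world [0.591 0.147 0.139] shift tool mm [-0.4 -1.6 15.4]
TCP [-4.7  2.3 24.2] n 210
end pts med [ 0.8 80.1 25.3] 5% [-10.   69.1  22.4] 95% [11.8 91.  27.4]
plane slopes dz/dx,dz/dy [-8.0000e-03 -4.4000e-02  2.8677e+01]
```

```bash
python3 -m crank '[[[1,-1.5,3],0,120],[[1,-1.5,6],0,120],[[1,-1.5,9],0,120],[[1,-1.5,11],0,120],[[1,-1.5,12],0,120],[[1,-1.5,12],0,120]]'; python3 go.py; python3 end.py;  python3 -m crank '[[[0,0,2],0,120],[[0,0,3],0,120],[[0,0,3],0,120]]'; python3 go.py
```

```text
time: 12.9
eef_pos: [0.5884, 0.1484, 0.141]
tcp_rot: [0.321, 0.913, -0.083, 0.238]
contact_force: [0.1, -0.1, -2.3]
opening: 0.74
finger_force: 46.4
TCP in rest [-6.4  0.4 11.7] tool x,z in rest [-1.     0.002  0.013] [-0.013 -0.    -1.   ] F [ 0.1 -0.1 -2.3] open 0.74
TCP [-6.3  0.5 11.8] n 232
end pts med [-1.7 82.8 13.8] 5% [-21.8  67.6  11.5] 95% [ 11.5 100.   20.1]
plane slopes dz/dx,dz/dy [-0.033  0.17   0.515]
time: 13.25
eef_pos: [0.5896, 0.1478, 0.1393]
tcp_rot: [0.321, 0.913, -0.083, 0.239]
contact_force: [-3.2, 0.1, 2.1]
opening: 0.738
finger_force: 46.9
TCP in rest [-6.   0.7  9.6] tool x,z in rest [-1.     0.002  0.012] [-0.012  0.    -1.   ] F [-3.2  0.1  2.1] open 0.738
```

```bash
python3 -m crank '[[[0,0,1.5],0,120],[[0,0,1.5],0,120],[[0,0,1.5],0,120]]'; python3 go.py;  python3 look.py pics/s2.png
```

```text
time: 13.55
eef_pos: [0.5899, 0.1476, 0.1389]
tcp_rot: [0.321, 0.913, -0.083, 0.239]
contact_force: [-9.9, 0.1, 8.1]
opening: 0.741
finger_force: 47.9
TCP in rest [-5.9  0.8  9. ] tool x,z in rest [-1.     0.002  0.012] [-0.012  0.    -1.   ] F [-9.9  0.1  8.1] open 0.741
yellow [277. 270.] 9 med [ 16.8 -88.5  10.1] 5% [  3.1 -92.2   6. ] 95% [ 19.3 -37.4 269.5]
yellow [197. 287.] 36 med [18.9 77.8  9.5] 5% [16.7 67.4 -0.6] 95% [22.1 88.8 12. ]
yellow [277. 288.] 19 med [-19.4 -78.6   9.8] 5% [-24.3 -85.6   3.4] 95% [-17.1 -28.7 271.8]
yellow [201. 306.] 38 med [-18.7  77.6   7.8] 5% [-21.3  67.4  -1.5] 95% [-15.8  88.   12.5]
red [278. 264.] 32 med [ 25.1 -90.5  18.7] 5% [  9.  -93.9  16.4] 95% [ 33.9 -38.7 271.8]
```

View pics/s2.png

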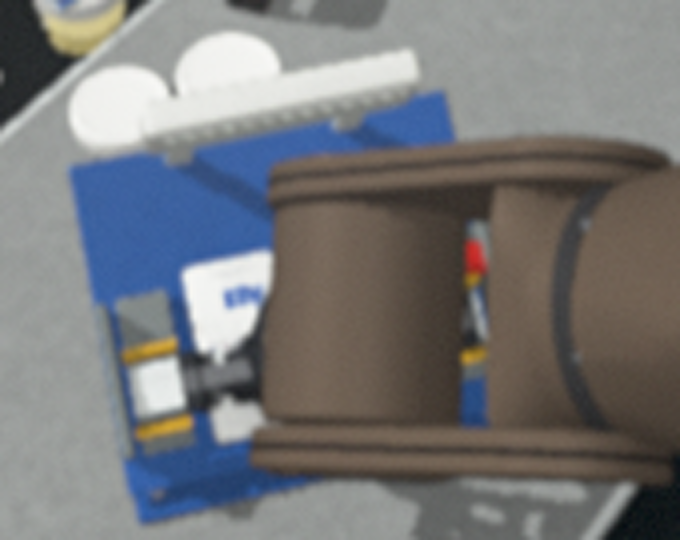

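The bar's left end lies between the yellow lips at crop (160,385), the right end shows at (478,335), and the seats push back with about 13 N square to the slope. Releasing and backing off.

```bash
python3 -m crank '[[[0,0,0],0,100],[[0,0,0],0,60],[[0,0,0],0,20],[[0,0,0],0,0],[[0,0,0],0,0],[[0,0,0],0,0]]'; python3 -m crank '[[[0,0,-10],0,0],[[0,0,-30],0,0],[[0,0,-60],0,0],[[0,0,-90],0,0],[[0,0,-90],0,0]]'; python3 st.py; python3 go.py; python3 - <<'E'
from h import *
cv2.imwrite("pics/w2.png",read_camera("wrist")["frame"])
E
```

```text
time: 14.2
eef_pos: [0.5902, 0.147, 0.1371]
tcp_rot: [0.321, 0.913, -0.083, 0.238]
contact_force: [-0.2, -1.2, -0.3]
opening: 1.002
finger_force: 0.0
time: 14.7
eef_pos: [0.5572, 0.1765, 0.2216]
tcp_rot: [0.321, 0.912, -0.08, 0.242]
contact_force: [-0.2, -0.4, 1.2]
opening: 1.001
finger_force: 0.0
t 14.7 p [0.5572 0.1765 0.2216] tilt fwd 29.6 lat 0.4 toolx.yh 0.2 deg q [ 0.307 -0.008  1.984 -0.533  0.926 -0.313] open 1.001 F [-0.2 -0.4  1.2]
TCP in rest [ -2.3   2.8 102.5] tool x,z in rest [-1.     0.004  0.008] [-0.008  0.008 -1.   ] F [-0.2 -0.4  1.2] open 1.001
```

View pics/w2.png

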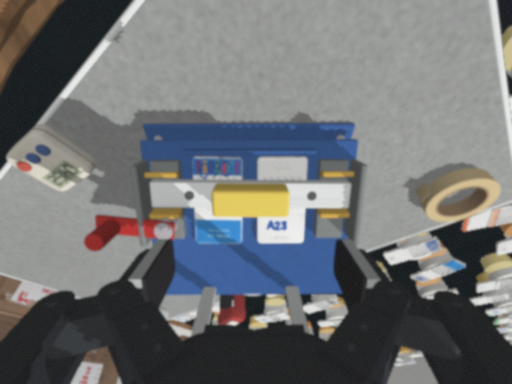

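The wrist view shows the bar seated across both supports, ends at (155,192) and (348,195), with the keeper still open: pivot (162,230), knob (95,240). Measuring both.

```bash
cat > chk.py <<'E'
import sys; from h import *
c=cam(sys.argv[1])
exec(open("look.py").read().split("\n",2)[2].split("def rep")[0].split("\n",1)[1])
Q=(c["P"]-O)@B*1000
r=mask(c,0,8,140,60)&(abs(Q[...,0])<90)&(abs(Q[...,1]+100)<60)&(Q[...,2]>10)&(Q[...,2]<60)
k=Q[r&(Q[...,2]>45)]; print("knob top n",len(k),"mean",k.mean(0).round(1)); a=k.mean(0)-[30,-78,0]; print("keeper angle",np.arctan2(-a[0],-a[1]).round(3))
y=mask(c,18,35,130,100)&(abs(Q[...,0])<25)&(abs(Q[...,1])<45)&(Q[...,2]>25); g=Q[y]; print("grip top med",np.median(g,0).round(1),g.min(0).round(1),g.max(0).round(1))
m=(c["hsv"][...,1]<60)&(abs(Q[...,0])<13)&(abs(Q[...,1])<92)&(abs(Q[...,1])>40)&(abs(Q[...,2]-12)<6)&(c["hsv"][...,2]>130); b=Q[m]
for sg in(1,-1):
    e=b[b[:,1]*sg>0]
    if len(e)>20: print("bar side",sg,len(e),np.median(e,0).round(1),np.percentile(e,2,0).round(1),np.percentile(e,98,0).round(1))
E
python3 chk.py wrist; python3 st.py; python3 go.py 62 -130 102
```

```text
knob top n 292 mean [  22.7 -121.1   50.8]
keeper angle 0.169
grip top med [-4.2  0.7 36.4] [-13.1 -29.9  25. ] [ 8.8 30.6 38.6]
bar side 1 1429 [-1.3 65.2 12.4] [-11.8  41.    7.1] [11.1 88.5 13.9]
bar side -1 1332 [ -2.  -64.9  12.6] [-12.8 -88.   11.1] [  9.5 -40.9  14. ]
t 14.8 p [0.5559 0.175  0.2169] tilt fwd 29.3 lat 0.1 toolx.yh 0.1 deg q [ 0.306 -0.003  1.988 -0.533  0.925 -0.313] open 0.998 F [-0.3 -0.1  0.8]
TCP in rest [-4.8  0.9 98.5] tool x,z in rest [-1.     0.002  0.012] [-0.012  0.002 -1.   ] F [-0.3 -0.1  0.8] open 0.998
goal world [0.518 0.038 0.253] shift tool mm [ -67.  -130.7   -4.5]
```

```bash
python3 -m crank '[[[0,-25,0],0,255],[[0,-65,-5],0,255],[[0,-105,-5],0,255],[[-20,-133,-5],0,255],[[-50,-136,-5],0,255],[[-66,-136,-5],0,255],[[-66,-136,-5],0,255],[[-66,-136,-5],0,255]]'; python3 go.py 62 -135 28; python3 st.py
```

```text
time: 15.6
eef_pos: [0.5128, 0.0337, 0.2505]
tcp_rot: [0.322, 0.913, -0.084, 0.237]
contact_force: [-0.4, -0.1, -0.5]
opening: -0.005
finger_force: 0.0
TCP in rest [  59.4 -136.3  100.3] tool x,z in rest [-1.     0.002  0.015] [-0.015 -0.002 -1.   ] F [-0.4 -0.1 -0.5] open -0.005
goal world [0.544 0.011 0.189] shift tool mm [-3.7  1.5 72.2]
t 15.6 p [0.5128 0.0337 0.2505] tilt fwd 29.1 lat -0.1 toolx.yh 0.1 deg q [ 0.021 -0.266  2.156 -0.415  0.892 -0.668] open -0.005 F [-0.4 -0.1 -0.5]
```

```bash
python3 -m crank '[[[-4,1.5,25],0,255],[[-4,1.5,50],0,255],[[-4,1.5,66],0,255],[[-4,1.5,72],0,255],[[-4,1.5,72],0,255],[[-4,1.5,72],0,255]]'; python3 go.py; python3 -m crank '[[[10,0,0],0,255],[[20,0,0],0,255],[[28,2,0],0,255],[[35,3,0],0,255],[[41,4,0],0,255],[[47,5,0],0,255],[[52,9,0],0,255],[[56,13,0],0,255],[[56,13,0],0,255]]'; python3 go.py
```

```text
time: 16.2
eef_pos: [0.5446, 0.0115, 0.1915]
tcp_rot: [0.321, 0.913, -0.083, 0.238]
contact_force: [0.1, -0.2, 0.5]
opening: 0.001
finger_force: 0.0
TCP in rest [  63.4 -133.9   29.9] tool x,z in rest [-1.     0.001  0.013] [-0.013  0.    -1.   ] F [ 0.1 -0.2  0.5] open 0.001
time: 17.1
eef_pos: [0.5148, 0.0526, 0.1638]
tcp_rot: [0.321, 0.913, -0.083, 0.238]
contact_force: [-0.3, 0.0, 1.1]
opening: -0.001
finger_force: 0.3
TCP in rest [   7.1 -120.4   30.3] tool x,z in rest [-1.     0.002  0.013] [-0.013  0.001 -1.   ] F [-0.3  0.   1.1] open -0.001
```

Following on to the end of the swing, then looking.

```bash
python3 -m crank '[[[5,5,0],0,255],[[9,9,0],0,255],[[13,15,0],0,255],[[16,20,0],0,255],[[17,23,0],0,255],[[17,25,0],0,255],[[17,25,0],0,255]]'; python3 go.py; python3 - <<'E'
from h import *
cv2.imwrite("pics/w3.png",read_camera("wrist")["frame"])
E
python3 chk.py wrist
```

```text
time: 17.8
eef_pos: [0.5173, 0.0777, 0.1561]
tcp_rot: [0.321, 0.913, -0.089, 0.237]
contact_force: [-6.1, -12.0, 8.5]
opening: -0.006
finger_force: 7.2
TCP in rest [ -8.6 -99.2  30.5] tool x,z in rest [-1.    -0.     0.013] [-0.013 -0.011 -1.   ] F [ -6.1 -12.    8.5] open -0.006
knob top n 773 mean [-16.6 -79.   51.2]
keeper angle 1.549
grip top med [-4.8 -3.  36.2] [-13.6 -32.2  25. ] [10.3 31.3 38.8]
bar side 1 1068 [-5.2 57.5 12.5] [-12.1  41.1   6.9] [11.2 68.3 13.7]
bar side -1 1277 [ -4.5 -52.5  12.5] [-12.9 -88.8   9.1] [  9.8 -40.5  13.8]
```

View pics/w3.png

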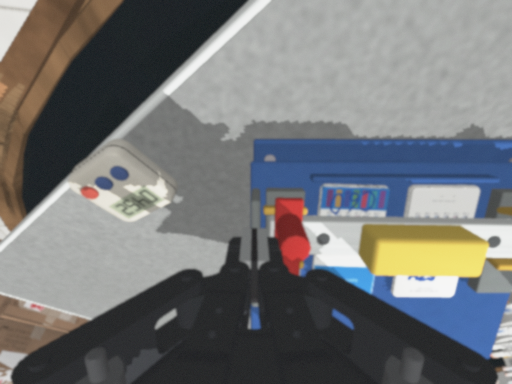

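The view shows the keeper lying across the bar's right end, knob at (290,240), and the fingers feel the stop at about 15 N. Backing off, then a final check.

```bash
python3 -m crank '[[[0,-5,0],0,255],[[0,-20,0],0,255],[[0,-35,0],0,255],[[0,-35,-30],0,255],[[0,-35,-70],0,255],[[0,20,-100],0,255],[[0,60,-100],0,255],[[0,60,-100],0,255]]'; python3 chk.py wrist; python3 - <<'E'
from h import *
c=cam("top")
for n,(u,v) in dict(timer=(249,269),lid=(232,146),pot=(220,124)).items(): print(n,c["P"][v,u].round(3))
s=get_state(); print(s["contact_force"],s["time"])
E
```

```text
time: 18.7
eef_pos: [0.5202, 0.1623, 0.2431]
tcp_rot: [0.319, 0.913, -0.081, 0.238]
contact_force: [0.2, -0.3, 0.5]
opening: -0.003
finger_force: 0.0
knob top n 271 mean [-16.  -77.7  51.4]
keeper angle 1.578
grip top med [-4.1 -0.9 36.4] [-13.  -30.7  25.1] [ 8.3 29.1 38.9]
bar side 1 1140 [-1.3 65.  12.5] [-11.7  41.1   7.5] [11.3 88.2 14. ]
bar side -1 689 [ -2.1 -55.4  12.6] [-12.9 -70.3   8.3] [ 10.1 -40.6  14.2]
timer [ 0.465 -0.015  0.099]
lid [0.747 0.025 0.14 ]
pot [0.808 0.056 0.099]
[ 0.27700519 -0.10319403 -0.36980765] 18.8
```

```bash
python3 -m crank '[[[0,0,0],0,255],[[0,0,0],0,255]]' >/dev/null; python3 -c "
from plant import ctrl; print(ctrl.sign_off())"
```

```text
the job is handed in; nothing more can be done
None
```

I handed the job in at about 19 s, without seeing the verdict: the bar was lowered into both seats while held and then let go, the keeper is home over its right end (measured about 1.57 rad), and the pot, timer and lid did not move.

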